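# Click the baking step dial to the next cup's colour and enter it

## Task

One measuring cup stands on the white square of the wooden board: flick the step dial's thumbwheel clockwise (seen from above) with a fingertip, click by click, until the tab of that cup's colour sits at the white pointer, and do not let it go past. Only when the wheel is right, press the orange enter button fully down and let it come up again. Work gently, pick nothing up, and leave the cups and everything else on the table where they stand.

Things in the scene. Friction and masses are not known exactly. Their poses are not given: they have to be found in the camera images.
- dial: Step dial, fixed: grey housing 40 mm high, x -40 to +105, y -170 to +80 mm. Origin on the table under the wheel's axis; x points level from that axis to the white pointer, y to its left, z up. The wheel turns flat above it; on the -x side (towards the robot) it overhangs the housing and nothing is in the way. Orange enter button on the housing at x +20, y -125 mm.
- pointer (a point): Top of the white pointer bar (10 mm wide) on a black block beyond the wheel's rim on the dial's +x side, at x +88 mm of the dial, 74 mm above the table. Counter-clockwise from the white tab that is followed by green, the tabs are green, black, red, yellow, blue, white, black.
- wheel_hub (a point): Wheel's vertical axis at its top face, 72 mm above the table (4 mm cap on it); axes as the dial's. Wheel: disc of 44 mm radius, from 56 to 72 mm above the table, with eight coloured tabs 9 mm wide sticking out to 64 mm radius, 45 degrees apart, open gaps about 35 mm wide near their ends, and a colour dot on top by each tab.
- wheel (a joint): Wheel angle, rad, grows clockwise from above (tabs on the robot's side go to the dial's +y). Clicks hold it at multiples of 0.785: a tab at the pointer, another opposite. Push a tab past half a click (3 to 6 N) and it snaps on, else back. At the pointer: 0 white, .785 green, 1.571 black, 2.356 red, 3.142 yellow, 3.927 blue, 4.712 white, 5.498 black. Starts at one of the first three. Stops -.25, 5.75.
- enter_top (a point): Centre of the top of the orange enter button, 36 mm across; it goes 6 mm straight down and springs back.
- enter (a joint): Travel of the enter button in m: 0 up, 0.006 fully down (5 N).
- tray: Wooden serving board fixed to the table, 310 (x) x 110 (y) x 12 mm, origin at the centre of its underside. Three measuring cups stand on it in a row along its x, 100 mm apart. One place has a white square.
- white_square (a point): Centre of the white 92 mm square on the board, at x = -100 mm of the board, on its top; one of the three cups stands on it.
- cup_red: Red measuring cup, loose, 68 mm across the mouth and 55 mm high, origin at the centre of its underside, on one of the board's three places. To be left alone.
- cup_yellow: Yellow measuring cup, loose, 68 mm across the mouth and 55 mm high, origin at the centre of its underside, on one of the board's three places. To be left alone.
- cup_blue: Blue measuring cup, loose, 68 mm across the mouth and 55 mm high, origin at the centre of its underside, on one of the board's three places. To be left alone.
- mug: White mug, 76 mm across, 85 mm high, loose, origin under its centre. To be left alone.
- bowl: Red mixing bowl, 170 mm across, 80 mm high, loose, origin under its centre. To be left alone.
- mould: Red muffin mould with six holes, 130 x 210 x 30 mm, loose, origin under its centre. To be left alone.
- butter_dish: White dish 110 mm across with a yellow block of butter, 43 mm high, loose, origin under its centre. To be left alone.
- spoon: Yellow spoon 170 mm long, lying on the table in front of the robot, loose, origin under its middle. To be left alone.
- jar: Amber jar, 72 mm across, 100 mm high, loose, origin under its centre. To be left alone.

How it is judged (in metres and radians):
On the way, in this order (a step that is already met when the one before it is completed fails the run):
1. the wheel rests on the click with the tab of the colour of the cup on the white square at the pointer (((horizontal distance between cup_red and white_square below 0.035 m and value of joint wheel between 2.236 and 2.476 rad) or (horizontal distance between cup_yellow and white_square below 0.035 m and value of joint wheel between 3.022 and 3.262 rad) or (horizontal distance between cup_blue and white_square below 0.035 m and value of joint wheel between 3.807 and 4.047 rad))), for 0.3 s.
2. with the wheel there, the enter button is pressed fully down (((horizontal distance between cup_red and white_square below 0.035 m and value of joint wheel between 2.236 and 2.476 rad) or (horizontal distance between cup_yellow and white_square below 0.035 m and value of joint wheel between 3.022 and 3.262 rad) or (horizontal distance between cup_blue and white_square below 0.035 m and value of joint wheel between 3.807 and 4.047 rad)) and value of joint enter above 0.0045 m).
At the end, for the whole second after the job is handed in: The tab of the colour of the cup on the white square is at the pointer (wheel within 0.12 rad of that click), the enter button has been pressed and is up again (less than 1.5 mm down), and all cups and other things stand within 20 mm of where they were (((horizontal distance between cup_red and white_square below 0.035 m and value of joint wheel between 2.236 and 2.476 rad) or (horizontal distance between cup_yellow and white_square below 0.035 m and value of joint wheel between 3.022 and 3.262 rad) or (horizontal distance between cup_blue and white_square below 0.035 m and value of joint wheel between 3.807 and 4.047 rad)) and value of joint enter below 0.0015 m and not (distance of any of cup_red, cup_yellow, cup_blue, mug, bowl, mould, butter_dish, spoon, jar from where it was at the start of the episode above 0.02 m)); the robot touches nothing.
It fails at once if the wheel goes more than half a click past the right colour ((horizontal distance between cup_red and white_square below 0.035 m and value of joint wheel above 2.749 rad) or (horizontal distance between cup_yellow and white_square below 0.035 m and value of joint wheel above 3.534 rad) or (horizontal distance between cup_blue and white_square below 0.035 m and value of joint wheel above 4.32 rad)).
It fails at once if the enter button is pressed (over 3 mm) while the wheel is not at the right colour (value of joint enter above 0.003 m and not ((horizontal distance between cup_red and white_square below 0.035 m and value of joint wheel between 2.236 and 2.476 rad) or (horizontal distance between cup_yellow and white_square below 0.035 m and value of joint wheel between 3.022 and 3.262 rad) or (horizontal distance between cup_blue and white_square below 0.035 m and value of joint wheel between 3.807 and 4.047 rad))).
It fails at once if a cup or another loose thing is moved more than 20 mm or lifted more than 12 mm (distance of any of cup_red, cup_yellow, cup_blue, mug, bowl, mould, butter_dish, spoon, jar from where it was at the start of the episode above 0.02 m or height (world z) of any of cup_red, cup_yellow, cup_blue above 0.024 m or height (world z) of any of mug, bowl, mould, butter_dish, spoon, jar above 0.012 m).
It fails at once if the fingers push on the wheel with more than 40 N (contact force between the fingers and wheel above 40 N).
It also fails if it takes over 61 s, if anything falls off the work surface, if the arm or the gripper's body presses on something with over 40 N, if the wrist force passes 120 N, or if a joint passes its speed limit or range.

## Robot

A 6-joint arm with a two-finger parallel gripper is mounted at the origin on the work surface. World frame = base frame: x ahead of the robot, y to its left, z up, the work surface at z = 0. Lengths are in mm, angles in rad, forces in N, time in s.
With the tool pointing down it reaches from about 275 to 725 mm from the base axis. Payload 5.6 kg.
Tool frame: the origin (TCP) lies between the finger pads; the fingertips stand 11 mm ahead of it and the grasp point (between the pads) lies 8 mm behind it; z points along the fingers, y is the line along which they close (so a half turn about z gives the same grasp; the last joint's range is limited). The gripper opens to 85 mm and grips with 20 to 120 N. Pads are 22 mm wide; open, the fingers measure 114 mm over their backs; the gripper's body (76 mm by 85 mm) begins 54 mm behind the grasp point. The pads swing forward as they close: fully open they stand 13 mm farther back than shut.
Start: joints at [-0.882, 0.255, 0.108, 0, -1.424, -0.285], TCP at [216.122, -505.751, 242.283] pointing down, gripper open.
Joint ranges: [-2.95, 2.95], [-1.21, 1.97], [-1.09, 1.5], [-2.87, 1.71], [-2.94, -0.07], [-3.05, 3.05]. Speed limits (rad/s): [2.57, 2.57, 3.14, 3.14, 3.14, 3.14].

## Interface

Orientations are given as a unit quaternion [x, y, z, w].
In Python, from workcell import arm gives the robot as it stands.
- The arm moves only by the shell command python3 -m jog 'ROWS' [FORCE]. ROWS is JSON, one flat list of numbers, 7 for each row, row after row: the shift along the tool's x, y, z in m, then the turn, a rotation vector about the tool's x, y, z in rad, then the opening, from -1 (shut) to 1 (fully open). In form: [dx, dy, dz, wx, wy, wz, grip, dx, dy, dz, wx, wy, wz, grip, ...]. A call has 1 to 5 rows; each row shifts and turns the commanded pose from where the row before left it, along the tool's axes as they then stand; what a row does not reach is not made up. A row lasts 1/10 s, in which the tool goes at most 50 mm and 8.59 degrees, less where a joint would pass 70% of its speed; a pose out of reach is approached as far as the arm can. A call is refused whole if a number of a shift passes 0.05 or a number of a turn 0.15, either way. A call with a gripper value outside its range is refused whole. The fingers move at their own pace and stop on an object; FORCE is the grip in N (left out, the last holds). Time passes only in rows, so rows that do not move let the fingers close. It gives the time, the measured TCP pose, the force, the opening and the grip force at its end, in the units of the state.
- arm.get_obs(): the state, without advancing time (a new reading comes with each control period).
- arm.grab_frame(name): name is "scene" or "side" or "wrist"; returns a dict with "pixels" (384x512x3 uint8, red, green, blue), "range_z" (384x512 float32, mm along the optical axis (not along the pixel's ray), 0 where there is no reading), "fx", "fy", "cx", "cy" (pixels), "position" and "rotation" of the camera in the world; the wrist camera has in their place "tool_from_camera" (4x4, takes a point from camera to tool coordinates, whose origin is the TCP and whose axes are the flange's). Camera axes: x right, y down, z forward; pixel columns grow to the right and rows downward; lengths in mm; the calibration is good to about 2 mm. A picture is of the moment at which its call begins: read the wrist's pose just before it.
- arm.finish_job(): hands the job in; it is judged then, once.
The state is a dict: "time": time; "joint_positions": joint angles; "qvel": joint speeds; "joint_efforts": joint torques, N m; "tool_pos": TCP position; "ee_rot": TCP orientation; "force": force on the tool from outside, world axes, zero at the start; "moment": the same for the moment, N m; "width": opening from 0.0 (shut) to 1.0 (fully open); "grasp_force": force on a finger pad.
Only numpy, scipy, OpenCV 4.12 (cv2) and the standard library are available. Lean on these libraries where they do the work, as an engineer would, in place of code of your own. Each camera call takes 0.05 s, during which the arm holds its last target. There are 200 camera calls.

## Working session

There is one attempt and no reset: what is moved stays moved. The work goes in short steps, Python scripts to look and compute and a shell command to move; the robot and the scene stay as the last step left them, time stands still between calls to the robot, and variables do not carry over. Pictures are saved under pics/ and viewed, at most 10 in all, crops included, and the job is handed in when it is done.

```bash
mkdir -p pics; cat > h.py <<'E'
from workcell import arm
import numpy as np, cv2
def grab(n,fn=None):
    o=arm.get_obs(); f=arm.grab_frame(n)
    if fn: cv2.imwrite('pics/'+fn,f['pixels'][:,:,::-1])
    return o,f
def pts(f):
    z=f['range_z'].astype(float); v,u=np.mgrid[0:z.shape[0],0:z.shape[1]]
    P=np.stack([(u-f['cx'])/f['fx']*z,(v-f['cy'])/f['fy']*z,z],-1)
    return P@np.array(f['rotation']).reshape(3,3).T+np.array(f['position'])
E
python3 - <<'E'
from h import *
for n in('scene','side'):
    o,f=grab(n,n+'0.png'); print(n,f['position'],f['rotation'],f['fx'])
    np.save(n+'.npy',pts(f))
print({k:np.round(v,3) for k,v in o.items()})
E
```

```text
scene [1120.45798893 -808.90608884  977.8784541 ] [ 0.87227177  0.28919526 -0.12044217 -0.37550199] 442.09938866637793Traceback (most recent call last):
  File "<stdin>", line 4, in <module>
  File "h.py", line 10, in pts
    return P@np.array(f['rotation']).reshape(3,3).T+np.array(f['position'])
             ~~~~~~~~~~~~~~~~~~~~~~~~~~~~~~~^^^^^
ValueError: cannot reshape array of size 4 into shape (3,3)
```

View pics/scene0.png

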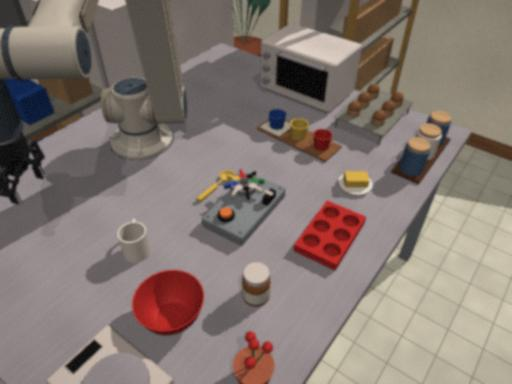

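The scene shows the dial near (245,205), its orange button at (226,213), and cups blue (277,118), yellow (299,129), red (322,139). White seems to lie under the blue cup. I'll check this in an enlarged crop.

```bash
sed -i 's/np.array(f\[.rotation.\]).reshape(3,3)/Rotation.from_quat(f["rotation"]).as_matrix()/; 2a from scipy.spatial.transform import Rotation' h.py
python3 - <<'E'
from h import *
for n in('scene','side'):
    o,f=grab(n,n+'0.png'); print(n,f['position'],f['rotation'],f['fx'])
    np.save(n+'.npy',pts(f))
print({k:np.round(v,3) for k,v in o.items()})
a=cv2.imread('pics/scene0.png')
cv2.imwrite('pics/c.png',np.vstack([cv2.resize(a[90:165,250:350],(800,600))[::2,::2],cv2.resize(a[160:245,190:303],(400,300))]))
P=np.load('scene.npy')
hsv=cv2.cvtColor(a,cv2.COLOR_BGR2HSV)
h,s,v=[hsv[...,i].astype(int) for i in range(3)]
m=(h>3)&(h<16)&(s>180)&(v>150); m[:195]=0;m[235:]=0;m[:,:205]=0;m[:,245:]=0
print('button',m.sum(),np.median(P[m],0))
for n,r in dict(blue=(110,118,270,285),yel=(120,128,292,308),red=(130,138,314,331)).items():
    print(n,np.median(P[r[0]:r[1],r[2]:r[3]].reshape(-1,3),0))
# housing top plane
m=(abs(P[...,2]-40)<4); m[:170]=0;m[245:]=0;m[:,:195]=0;m[:,290:]=0
c=cv2.minAreaRect(P[m][:,:2].astype(np.float32)); print('housing',m.sum(),c, cv2.boxPoints(c))
E
```

```text
scene [1120.45798893 -808.90608884  977.8784541 ] [ 0.87227177  0.28919526 -0.12044217 -0.37550199] 442.09938866637793
side [-24.79442312 772.0561111  881.02477701] [-0.27655924  0.86252977 -0.40407667  0.12759086] 403.43777382438674
{'time': np.float64(0.1), 'joint_positions': array([-0.882,  0.256,  0.107, -0.   , -1.424, -0.285]), 'qvel': array([ 0.   , -0.002,  0.005,  0.001, -0.001, -0.002]), 'joint_efforts': array([-3.0000e-03, -3.8761e+01,  2.3847e+01,  5.3780e+00, -4.0000e-03,
        0.0000e+00]), 'tool_pos': array([ 215.981, -505.385,  241.504]), 'ee_rot': array([-0.2  ,  0.98 ,  0.001, -0.   ]), 'force': array([ 0.132, -0.828,  0.701]), 'moment': array([ 0.027, -0.017,  0.079]), 'grasp_force': np.float64(0.0), 'width': np.float64(1.001)}
button 66 [ 522.9383579  -146.67825476   61.61437486]
blue [338.23135414 377.5092912   52.14383656]
yel [439.87605418 372.55860071  52.89241774]
red [538.43554948 369.18464647  53.41748501]
housing 1781 ((527.3396606445312, -66.3809814453125), (145.2667236328125, 251.4423370361328), 3.281085729598999) [[ 447.62982   54.97697]
 [ 462.02094 -196.05319]
 [ 607.0495  -187.73894]
 [ 592.6584    63.29123]]
```

View pics/c.png

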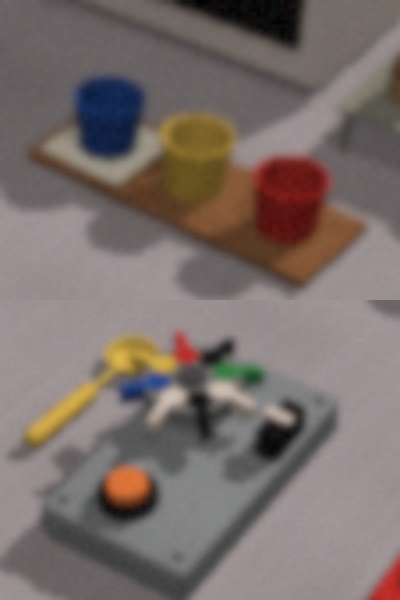

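View pics/side0.png

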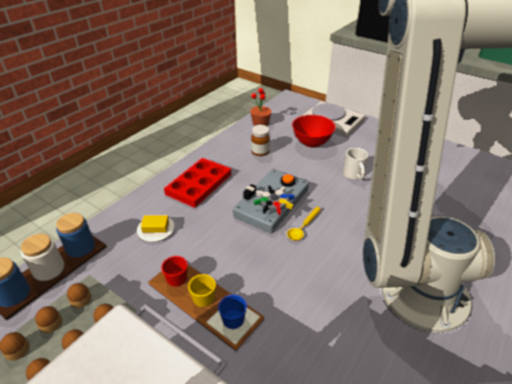

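Both views show the blue cup on the white square, side view at about (232,312). The crop shows a white tab at the pointer with green counter-clockwise after it, so the wheel is at 0 and blue is 5 clicks away. The housing fit is 145 × 251 mm at 3.3° yaw, which puts the dial origin near (492,-24). First I'll turn the tool to line up with the dial and shut the fingers.

```bash
python3 -m jog '[0,0,0,0,0,-0.149,-1, 0,0,0,0,0,-0.149,-1, 0,0,0,0,0,-0.149,-1, 0,0,0,0,0,-0.149,-1, 0,0,0,0,0,-0.149,-1]' >/dev/null
python3 -m jog '[0,0,0,0,0,-0.149,-1, 0,0,0,0,0,-0.149,-1, 0,0,0,0,0,-0.149,-1, 0,0,0,0,0,-0.03,-1, 0,0,0,0,0,0,-1]'
cat >> h.py <<'E'
t=np.deg2rad(3.28); O=np.array([492.2,-24.0]); EX=np.array([np.cos(t),np.sin(t)]); EY=np.array([-EX[1],EX[0]])
def dial(p): d=np.asarray(p)[...,:2]-O; return np.stack([d@EX,d@EY],-1)
def st():
    o=arm.get_obs(); R=Rotation.from_quat(o['ee_rot']).as_matrix()
    print('t%.2f'%o['time'],'dial',dial(o['tool_pos']).round(1),'z%.1f'%o['tool_pos'][2],'F',np.round(o['force'],1),'w%.2f'%o['width'],'ytool in dial deg %.1f'%np.rad2deg(np.arctan2(R[1,1],R[0,1])-t),'tilt',R[:2,2].round(3))
E
python3 -c "
from h import *
st()"
```

```text
time: 1.15
tool_pos: [216.1, -505.6, 241.9]
ee_rot: [0.726, -0.687, -0.0, -0.0]
force: [-0.4, 0.4, 0.9]
width: -0.001
grasp_force: 0.0
t1.15 dial [-303.2 -465. ] z241.9 F [-0.4  0.4  0.9] w-0.00 ytool in dial deg -180.1 tilt [-0.     0.001]
```

```bash
python3 -m jog '[-0.042,-0.0208,0,0,0,0,-1, -0.042,-0.0208,0,0,0,0,-1, -0.042,-0.0208,0,0,0,0,-1, -0.042,-0.0208,0,0,0,0,-1, -0.042,-0.0208,0,0,0,0,-1]' >/dev/null
python3 -m jog '[-0.042,-0.0208,0,0,0,0,-1, -0.042,-0.0208,0,0,0,0,-1, -0.042,-0.0208,0,0,0,0,-1, -0.042,-0.0208,0,0,0,0,-1, -0.042,-0.0208,0,0,0,0,-1]' >/dev/null
python3 -m jog '[0,0,0,0,0,0,-1, 0,0,0,0,0,0,-1]' >/dev/null
python3 - <<'E'
from h import *
st(); o,f=grab('wrist','w1.png')
T=np.array(f['tool_from_camera']).reshape(4,4); R=Rotation.from_quat(o['ee_rot']).as_matrix()
R2=R@T[:3,:3]; g=dict(f); g['rotation']=Rotation.from_matrix(R2).as_quat(); g['position']=R@T[:3,3]+o['tool_pos']
P=pts(g); D=dial(P); hsv=cv2.cvtColor(f['pixels'],cv2.COLOR_RGB2HSV).astype(int); h,s,v=hsv[...,0],hsv[...,1],hsv[...,2]
near=(P[...,2]>62)&(P[...,2]<84)&(np.hypot(D[...,0],D[...,1])<80)
print('wheel bbox',D[near].min(0),D[near].max(0),near.sum(), 'z',np.median(P[near][:,2]))
for n,m in dict(red=((h<5)|(h>172))&(s>150),blue=(h>100)&(h<125)&(s>140),green=(h>45)&(h<85)&(s>100),yel=(h>20)&(h<33)&(s>140)).items():
    m=m&near
    if m.sum()>5:
        c=np.median(D[m],0); print(n,m.sum(),c.round(1),'deg',np.rad2deg(np.arctan2(c[1],c[0])).round(1),'z',np.median(P[m][:,2]))
E
```

```text
t2.35 dial [-94.1 -44.7] z242.1 F [ 0.  -0.4 -0. ] w0.00 ytool in dial deg -180.0 tilt [-0.001 -0.   ]
wheel bbox [-64.23441515 -59.25327712] [79.76302594 68.70781086] 5327 z 73.60145484568153
red 360 [-27.1  31. ] deg 131.2 z 74.01975711624996
blue 387 [-25.8 -22.1] deg -139.5 z 73.99893259146296
green 332 [25.  29.7] deg 49.8 z 74.05305974313578
yel 422 [-37.   3.] deg 175.4 z 74.00305763252595
```

View pics/w1.png

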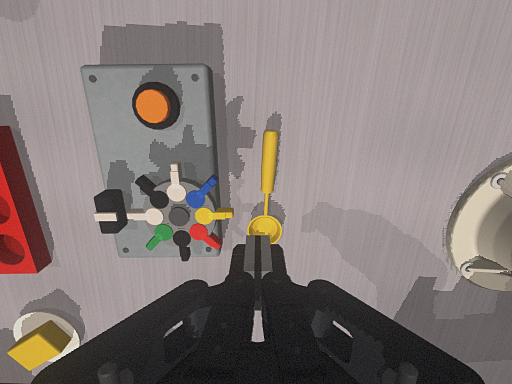

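The wrist view shows the yellow tab at (218,215) facing the robot, white at the pointer (110,216), blue at (205,190), and the spoon lying low at (266,228). The wheel is therefore at 0 and the hub is within about 4 mm of my estimate. Next I descend beside it, tips at about z 52.

```bash
python3 -m jog '[0,0,0.045,0,0,0,-1, 0,0,0.045,0,0,0,-1, 0,0,0.045,0,0,0,-1, 0,0,0.044,0,0,0,-1, 0,0,0,0,0,0,-1]' >/dev/null
python3 -c "
from h import *
st()"
python3 -m jog '[0,-0.014,0,0,0,0,-1, 0,-0.014,0,0,0,0,-1, -0.01,0,0,0,0,0,-1, -0.008,0,0,0,0,0,-1, 0,0,0,0,0,0,-1]' >/dev/null
python3 -c "
from h import *
st()"
```

```text
t2.90 dial [-99.4 -47.1] z58.9 F [-1.3 -0.7  0.3] w0.00 ytool in dial deg -180.4 tilt [-0.011 -0.001]
t3.40 dial [-66.1 -27.2] z64.3 F [ 0.4 -0.1  0.5] w0.01 ytool in dial deg -180.1 tilt [0.001 0.   ]
```

```bash

python3 -m jog '[-0.008,0,0,0,0,0,-1, -0.006,0,0,0,0,0,-1, -0.005,0,0,0,0,0,-1, -0.005,0,0,0,0,0,-1, 0,0,0,0,0,0,-1]' >/dev/null
python3 -c "
from h import *
st()"
python3 -m jog '[-0.005,0,0,0,0,0,-1, -0.005,0,0,0,0,0,-1, -0.003,0,0,0,0,0,-1, 0,0,0,0,0,0,-1]' >/dev/null
cat >> h.py <<'E'
# wheel angle from scene view: colours at the known height
def wheel(show=True):
    o,f=grab('scene'); P=pts(f); D=dial(P); hsv=cv2.cvtColor(f['pixels'],cv2.COLOR_RGB2HSV).astype(int); h,s,v=hsv[...,0],hsv[...,1],hsv[...,2]
    near=(P[...,2]>60)&(P[...,2]<86)&(np.hypot(D[...,0],D[...,1])<75)
    for n,m,k in (('green',(h>45)&(h<85)&(s>100),45),('red',((h<5)|(h>172))&(s>150),135),('yel',(h>20)&(h<33)&(s>140),180),('blue',(h>100)&(h<125)&(s>140),225)):
        m=m&near
        if m.sum()>5:
            c=np.mean(D[m],0); a=np.rad2deg(np.arctan2(c[1]-2,c[0])); print(n,m.sum(),c.round(0),'wheel deg %.0f'%((k-a)%360))
E
python3 -c "
from h import *
st();wheel()"
```

```text
t3.90 dial [-66.4  -3.5] z63.4 F [ 0.4 -2.6  0.5] w0.00 ytool in dial deg -180.1 tilt [-0.    -0.001]
t4.30 dial [-66.1  10. ] z63.2 F [-0.8  0.1  0.3] w0.00 ytool in dial deg -180.1 tilt [0.    0.001]
green 39 [37. 21.] wheel deg 18
red 23 [-15.  34.] wheel deg 21
yel 26 [-38.  14.] wheel deg 18
blue 21 [-38. -17.] wheel deg 19
```

```bash

python3 -m jog '[-0.003,0,0,0,0,0,-1, -0.002,0,0,0,0,0,-1, 0,0,0,0,0,0,-1, 0,0,0,0,0,0,-1]' >/dev/null
python3 -c "
from h import *
st();wheel()"
```

```text
t4.75 dial [-66.1  14.4] z63.3 F [ 0.2  0.7 -0.2] w0.00 ytool in dial deg -180.1 tilt [-0.  0.]
green 40 [39. 11.] wheel deg 32
red 25 [-6. 38.] wheel deg 35
yel 18 [-30.  23.] wheel deg 34
blue 26 [-43.  -5.] wheel deg 35
```

The wheel is past half a click, at about 34°, with the following tab resting on the back of the finger. I'll retract radially so it snaps on.

```bash

python3 -m jog '[0,0.01,0,0,0,0,-1, 0,0.02,0,0,0,0,-1, 0,0,0,0,0,0,-1, 0.025,0,0,0,0,0,-1, 0.03,0,0,0,0,0,-1]' >/dev/null
python3 -c "
from h import *
st();wheel()"
```

```text
t5.30 dial [-96.3 -40.9] z63.6 F [1.  0.6 0.5] w-0.00 ytool in dial deg -180.0 tilt [ 0.001 -0.   ]
green 44 [39.  4.] wheel deg 41
red 30 [-0. 39.] wheel deg 45
yel 22 [-30.  25.] wheel deg 37
blue 16 [-40.   2.] wheel deg 44
```

One click done, at 45°. On to the second, along the same path.

```bash

python3 -m jog '[0,-0.015,0,0,0,0,-1, 0,-0.015,0,0,0,0,-1, -0.015,0,0,0,0,0,-1, -0.012,0,0,0,0,0,-1, -0.009,0,0,0,0,0,-1]' >/dev/null
python3 -m jog '[-0.006,0,0,0,0,0,-1, -0.005,0,0,0,0,0,-1, -0.005,0,0,0,0,0,-1, -0.003,0,0,0,0,0,-1, 0,0,0,0,0,0,-1]' >/dev/null
python3 -c "
from h import *
st();wheel()"
```

```text
t6.35 dial [-66.1  14.8] z63.3 F [-0.3  0.1 -0.5] w0.00 ytool in dial deg -180.1 tilt [0. 0.]
green 38 [ 35. -20.] wheel deg 77
red 37 [21. 33.] wheel deg 80
yel 22 [-9. 37.] wheel deg 76
blue 13 [-32.  23.] wheel deg 78
```

```bash

python3 -m jog '[0,0.01,0,0,0,0,-1, 0,0.02,0,0,0,0,-1, 0,0,0,0,0,0,-1, 0.025,0,0,0,0,0,-1, 0.03,0,0,0,0,0,-1]' >/dev/null
python3 -m jog '[0,-0.015,0,0,0,0,-1, 0,-0.015,0,0,0,0,-1, -0.015,0,0,0,0,0,-1, -0.012,0,0,0,0,0,-1, -0.009,0,0,0,0,0,-1]' >/dev/null
python3 -m jog '[-0.006,0,0,0,0,0,-1, -0.005,0,0,0,0,0,-1, -0.005,0,0,0,0,0,-1, -0.003,0,0,0,0,0,-1, 0,0,0,0,0,0,-1]' >/dev/null
python3 -c "
from h import *
st();wheel()"
python3 -m jog '[0,0.01,0,0,0,0,-1, 0,0.02,0,0,0,0,-1, 0,0,0,0,0,0,-1, 0.025,0,0,0,0,0,-1, 0.03,0,0,0,0,0,-1]' >/dev/null
python3 -c "
from h import *
st();wheel()"
```

```text
t7.90 dial [-66.1  14.8] z63.3 F [ 0.3 -0.4 -0.2] w-0.00 ytool in dial deg -180.1 tilt [0. 0.]
green 39 [ 10. -37.] wheel deg 120
red 40 [40. 12.] wheel deg 120
yel 27 [ 8. 30.] wheel deg 106
blue 16 [-9. 39.] wheel deg 121
t8.45 dial [-96.2 -40.9] z63.5 F [ 1.2  0.2 -0.3] w-0.00 ytool in dial deg -180.0 tilt [0.001 0.   ]
green 44 [  1. -41.] wheel deg 134
red 45 [41.  2.] wheel deg 135
yel 39 [ 6. 24.] wheel deg 105
blue 18 [-1. 41.] wheel deg 134
```

Three clicks done: 135°, red at the pointer. Two more to go, checking after each.

```bash

python3 -m jog '[0,-0.015,0,0,0,0,-1, 0,-0.015,0,0,0,0,-1, -0.015,0,0,0,0,0,-1, -0.012,0,0,0,0,0,-1, -0.009,0,0,0,0,0,-1]' >/dev/null
python3 -m jog '[-0.006,0,0,0,0,0,-1, -0.005,0,0,0,0,0,-1, -0.005,0,0,0,0,0,-1, -0.003,0,0,0,0,0,-1, 0,0,0,0,0,0,-1]' >/dev/null
python3 -m jog '[0,0.01,0,0,0,0,-1, 0,0.02,0,0,0,0,-1, 0,0,0,0,0,0,-1, 0.025,0,0,0,0,0,-1, 0.03,0,0,0,0,0,-1]' >/dev/null
python3 -c "
from h import *
st();wheel()"
```

```text
t10.00 dial [-96.3 -40.9] z63.6 F [ 0.4 -0.6  1.1] w-0.00 ytool in dial deg -180.0 tilt [0.001 0.   ]
green 35 [-29. -27.] wheel deg 180
red 42 [ 28. -26.] wheel deg 180
yel 42 [39.  2.] wheel deg 180
blue 21 [30. 33.] wheel deg 178
```

```bash

python3 -m jog '[0,-0.015,0,0,0,0,-1, 0,-0.015,0,0,0,0,-1, -0.015,0,0,0,0,0,-1, -0.012,0,0,0,0,0,-1, -0.009,0,0,0,0,0,-1]' >/dev/null
python3 -m jog '[-0.006,0,0,0,0,0,-1, -0.005,0,0,0,0,0,-1, -0.005,0,0,0,0,0,-1, -0.003,0,0,0,0,0,-1, 0,0,0,0,0,0,-1]' >/dev/null
python3 -m jog '[0,0.01,0,0,0,0,-1, 0,0.02,0,0,0,0,-1, 0,0,0,0,0,0,-1, 0,0,-0.03,0,0,0,-1, 0,0,-0.03,0,0,0,-1]' >/dev/null
python3 -c "
from h import *
st();wheel()"
```

```text
t11.55 dial [-97.1  14. ] z123.7 F [ 0.7  1.1 -0.5] w-0.00 ytool in dial deg -180.1 tilt [-0.002 -0.001]
green 33 [-40.   1.] wheel deg 223
red 47 [ -0. -40.] wheel deg 226
yel 43 [ 21. -24.] wheel deg 231
blue 30 [43.  2.] wheel deg 225
```

The wheel reads 225°, blue at the pointer. Now to the button.

```bash

python3 -m jog '[0.046,0,0,0,0,0,-1, 0.046,-0.02,0,0,0,0,-1, 0.046,-0.045,0,0,0,0,-1, 0,-0.045,0,0,0,0,-1, 0,-0.007,0,0,0,0,-1]' >/dev/null
python3 -m jog '[0,0,0,0,0,0,-1, 0,0,0.02,0,0,0,-1, 0,0,0.015,0,0,0,-1, 0,0,0,0,0,0,-1, 0,0,0,0,0,0,-1]' >/dev/null
python3 -c "
from h import *
st()
o,f=grab('side'); P=pts(f); D=dial(P); hsv=cv2.cvtColor(f['pixels'],cv2.COLOR_RGB2HSV).astype(int); h,s,v=hsv[...,0],hsv[...,1],hsv[...,2]
m=(h>3)&(h<16)&(s>180)&(v>120)&(np.hypot(D[...,0]-20,D[...,1]+125)<30)
print(m.sum(),D[m].mean(0),np.percentile(P[m][:,2],[50,90]))
wheel()"
```

```text
t12.60 dial [   9.9 -113.3] z88.9 F [ 1.3 -0.3 -0.1] w-0.00 ytool in dial deg -180.1 tilt [ 0. -0.]
63 [  17.50565508 -110.89684263] [60.22262728 62.78244735]
green 9 [-30.   4.] wheel deg 229
yel 43 [ 28. -25.] wheel deg 225
blue 32 [42.  3.] wheel deg 224
```

```bash

python3 -m jog '[0.0105,-0.010,0,0,0,0,-1, 0,0,0.009,0,0,0,-1, 0,0,0.005,0,0,0,-1, 0,0,0.002,0,0,0,-1, 0,0,0,0,0,0,-1]' >/dev/null
python3 -c "
from h import *
st()"
python3 -m jog '[0,0,0.002,0,0,0,-1, 0,0,0.002,0,0,0,-1, 0,0,0.001,0,0,0,-1, 0,0,0,0,0,0,-1]' >/dev/null
python3 -c "
from h import *
st()"
```

```text
t13.20 dial [  19.9 -123.7] z72.1 F [-0.7 -0.   2.5] w0.00 ytool in dial deg -180.1 tilt [-0.001  0.   ]
t13.60 dial [  20.3 -123.9] z67.3 F [-2.7  1.3  5. ] w0.00 ytool in dial deg -180.1 tilt [-0.  0.]
```

```bash

python3 -m jog '[0,0,0.001,0,0,0,-1, 0,0,0.001,0,0,0,-1, 0,0,0,0,0,0,-1, 0,0,0,0,0,0,-1]' >/dev/null
python3 -c "
from h import *
st()"
python3 -m jog '[0,0,0.001,0,0,0,-1, 0,0,0,0,0,0,-1]' >/dev/null
python3 -c "
from h import *
st()"
```

```text
t14.00 dial [  20.4 -124. ] z66.9 F [-6.5  3.7 15. ] w-0.00 ytool in dial deg -180.1 tilt [ 0. -0.]
t14.20 dial [  20.4 -124. ] z66.8 F [-9.4  4.1 22.1] w0.00 ytool in dial deg -180.1 tilt [ 0.001 -0.001]
```

The force rose from 5 N to 22 N while z held at 66.8, so the button is on its stop. I'll lift off and check.

```bash

python3 -m jog '[0,0,-0.01,0,0,0,-1, 0,0,-0.03,0,0,0,-1, 0,0,-0.04,0,0,0,-1, 0,0,-0.04,0,0,0,-1, 0,0,-0.03,0,0,0,-1]' >/dev/null
python3 -m jog '[0.045,0,0,0,0,0,-1, 0.045,0,0,0,0,0,-1, 0,0,0,0,0,0,-1, 0,0,0,0,0,0,-1, 0,0,0,0,0,0,-1]' >/dev/null
python3 -c "
from h import *
st(); wheel()
_,f=grab('scene','end.png'); P=pts(f); a=cv2.imread('pics/end.png'); D=dial(P)
m=np.hypot(D[...,0]-20,D[...,1]+125)<12; print('button z',np.percentile(P[m][:,2],[50,80]), m.sum())
cv2.imwrite('pics/e2.png',cv2.resize(a[90:330,110:390],(700,600)))"
```

```text
t15.20 dial [  20.4 -213.5] z214.0 F [0.7 0.4 0.1] w0.00 ytool in dial deg -180.1 tilt [-0.  0.]
green 31 [-40.   2.] wheel deg 224
red 49 [ -1. -39.] wheel deg 226
yel 42 [ 18. -24.] wheel deg 235
blue 33 [43.  2.] wheel deg 226
button z [ 63.67370888 609.26739919] 68
```

View pics/e2.png

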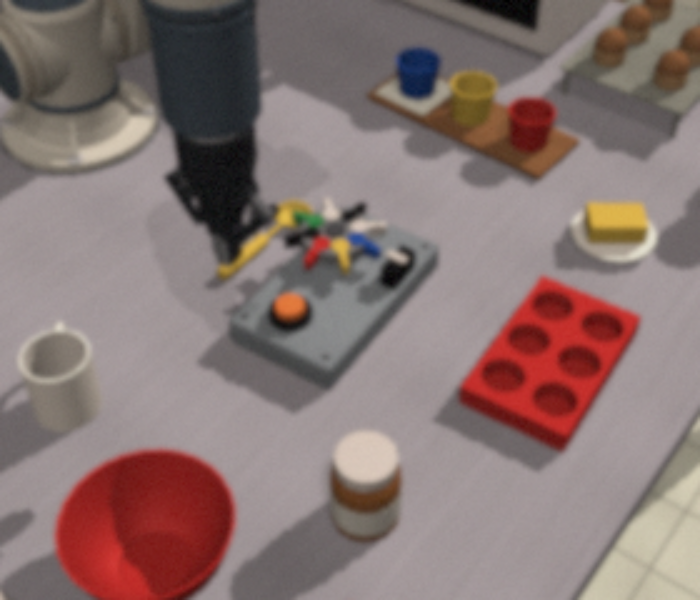

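The blue tab (365,243) points at the white pointer (400,257), the button (290,307) is up, and everything else stands where it was. The arm is clear, so I'll hand in.

```bash
python3 -c "
from workcell import arm
print(arm.finish_job())"
```

```text
the job is handed in; nothing more can be done
None
```

The blue cup stood on the white square, so I flicked the wheel five clicks to blue at the pointer and pressed enter to its stop and released it; the last picture showed blue at the pointer, the button up and nothing else moved, and I handed the job in at about 15 s (no verdict was returned).

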